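# Hold the long reference cell in the photometer's light path

### The job

Check the photometer with the longest of the three sealed glass cells in the rack: grip it by its two broad frosted faces only (the fingers must never touch the clear end windows), pull it straight up out of the rack and, keeping it upright and leaving the other two cells in their slots, lower it into the well of the photometer's cell block with its clear ends facing the lamp and the detector. The well has a spring lift that raises the cell out of the light path when it is let go, so push the cell gently down until it is fully home and finish there, still gripping it and holding it down; leave the other things on the bench alone.

Things in the scene. Friction and masses are not known exactly. Their poses are not given: they have to be found in the camera images.
- cell_30_mid (a point): Centre (half-way up) of the longest cell, the one to use: an upright sealed rectangular glass cell 14 mm wide (its x), 34 mm long (its y), 80 mm tall (its z), about 60 g. The broad faces at x = -7 and +7 mm are frosted (whitish): grip here, across the 14 mm. The narrow ends at y = -17 and +17 mm are clear windows. The same after a half turn.
- cell_30_foot (a point): Centre of the underside of the longest cell, 40 mm below its centre; axes as the cell's. In the rack it stands 4 mm above the bench, 32 mm below the rack's deck, so the cell's upper 48 mm stands free. The light must pass about 15 mm above it.
- cell_30: The longest cell as a whole; origin at the centre of its underside, axes as above. Its top 6 mm is a white stopper, 12 mm wide.
- cell_30_windows: The two clear end windows of the longest cell, 10 mm wide and fixed to it (fingers must not touch them); origin at the centre of the cell's underside.
- cell_20_mid (a point): Centre of the middle-sized cell: 14 mm wide, 24 mm long, 80 mm tall, otherwise alike; stays in the rack.
- cell_10_mid (a point): Centre of the shortest cell: 14 mm by 14 mm, 80 mm tall, otherwise alike; stays in the rack.
- cell_rack: Grey cell rack fixed to the bench, 56 mm (x) by 193 mm (y), deck 36 mm high; three equal slots, each 17 mm (x) by 37 mm (y), in a row along its y at -60, 0 and +60 mm; which cell stands in which slot varies. Origin: centre of its underside.
- photometer: Photometer fixed to the bench: aluminium base 124 mm (x) by 256 mm (y), dark cell block in its middle (56 by 64 mm, flat top 64 mm high), grey finned lamp house at the +y end (80 mm high), grey detector box at the -y end (66 mm high), joined to the block by barrels: the light path runs along its y. Console at -x, under 50 mm high. Origin: centre of its underside.
- well_mouth (a point): Centre of the mouth of the well in the cell block's top, 64 mm above the bench; the well is an upright rectangular shaft 17 mm (x) by 37 mm (y) with a 2 mm bevelled rim, axes as the photometer's: the cell goes in with its y along this y, either way round, with 1.5 mm clearance each side.
- lift_plate (a point): Centre of the top of the spring lift's plate inside the well, 18 mm below the mouth when up; the cell's foot stands on it.
- cell_lift (a joint): Travel of the spring lift: 0 up, 0.014 m at its stop, fully down (cell's foot then 32 mm below the mouth). Spring force 1.5 N at the top, 3.6 N at the bottom; it does not latch and the cell's weight does not press it down.
Things that resemble listed ones, but are neither listed nor needed, are in the scene too. What is shaped like the cell_30 but blue or red is not meant.

How it is judged:
By the outcome, as a careful person would: the job done as asked, in the order asked, and still so for the second after the job is handed in, while the arm keeps its last pose, push and grip.
It also fails if it takes over 42 s, if anything falls off the work surface, if the arm or the gripper's body presses on something with over 40 N, if the wrist force passes 120 N, or if a joint passes its speed limit or range.

### The arm

A 6-joint arm with a two-finger parallel gripper is mounted at the origin on a cart in front of the work surface, level with it; the furniture and walls round the work are solid. World frame = base frame: x ahead of the robot, y to its left, z up, the work surface at z = 0. Lengths are in m, angles in rad, forces in N, time in s.
With the tool pointing down it reaches from about 0.15 to 0.775 m from the base axis. Payload 6.1 kg.
Tool frame: the origin (TCP) lies on the mounting face of the last link; the fingertips stand 173 mm ahead of it and the grasp point (between the pads) lies 155 mm ahead of it; z points along the fingers, y is the line along which they close (so a half turn about z gives the same grasp; the last joint's range is limited). The gripper opens to 85 mm and grips with 20 to 120 N. Pads are 22 mm wide; open, the fingers measure 114 mm over their backs; the gripper's body (76 mm by 85 mm) begins 54 mm behind the grasp point. The pads swing forward as they close: fully open they stand 13 mm farther back than shut.
Start: joints at [1.211, 0.126, -0.04, 1.405, 0, 1.571], TCP at [0.185, 0.491, 0.405] pointing down, gripper open.
Joint ranges: [-2.72, 2.72], [-0.95, 1.95], [-1.27, 1.35], [-1.78, 2.02], [-1.46, 1.47], [-3.14, 3.14]. Speed limits (rad/s): [2.39, 2.39, 3.01, 3.14, 3.14, 3.14].

### API

Orientations are given as a unit quaternion [w, x, y, z].
In Python, from cell import r gives the robot as it stands.
- The arm moves only by the tool send_rows, never from a script. Its argument "commands" is a list of rows, each an object of numbers: "fingers": the finger opening in m, from 0 to 0.0854; "tx", "ty", "tz": the shift along the world's x, y, z in m; "ax", "ay", "az": the turn, a rotation vector about the world's x, y, z in degrees. In form: [{"fingers": .., "tx": .., "ty": .., "tz": .., "ax": .., "ay": .., "az": ..}, ...]. A call has 1 to 5 rows; each row shifts and turns the commanded pose from where the row before left it; what a row does not reach is not made up. A row lasts 1/10 s, in which the tool goes at most 50 mm and 8.59 degrees, less where a joint would pass 70% of its speed; a pose out of reach is approached as far as the arm can. A call is refused whole if a number of a shift passes 0.05 or a number of a turn 8.59, either way. A call with a gripper value outside its range is refused whole. The fingers move at their own pace and stop on an object; "grip_force" is the grip in N (left out, the last holds). Time passes only in rows, so rows that do not move let the fingers close. It gives the time, the measured TCP pose, the force, the opening and the grip force at its end, in the units of the state.
- r.sense(): the state, without advancing time (a new reading comes with each control period).
- r.grab_frame(name): name is "side" or "top"; returns the picture (420x560x3 uint8, red, green, blue); there is no depth.
- r.camera_params(name): a dict with "K" (3x3 intrinsics, pixels), "R" (3x3) and "t" (3): a world point X has camera coordinates R X + t. Camera axes: x right, y down, z forward; pixel columns grow to the right and rows downward; lengths in m; the calibration is good to about 2 mm. A picture is of the moment at which its call begins. camera_params takes no time and is no camera call.
- r.job_done(): hands the job in; it is judged then, once.
Trained networks look in the newest picture that a camera, given by its name, has taken for a name from the list of things; names that differ only in an ending like _2 or _b are one class to them, and where a whole thing is asked for, a point or a joint stands for the part that bears it (a point fixed in the world has none). Each returns a list of dicts, best first, with "p" (0 to 1); they miss things now and then, are a little off and sometimes report something else, mostly with a low value. They report only what shows in the picture. A call takes as long as a camera call. They do not tell look-alikes from the thing itself.
- r.look_for(thing, camera): "location" ([column, row] in pixels, amid what is visible of it).
- r.mark_of(thing, camera): "location" ([column, row] in pixels: a listed point, or the origin of a listed thing).
The state is a dict: "t": time; "joints": joint angles; "qvel": joint speeds; "joint_efforts": joint torques, N m; "tool_pos": TCP position; "eef_rot": TCP orientation; "force": force on the tool from outside, world axes, zero at the start; "torque": the same for the moment, N m; "opening": finger opening in m; "finger_force": force on a finger pad.
Only numpy, scipy, OpenCV 4.12 (cv2) and the standard library are available. Lean on these libraries where they do the work, as an engineer would, in place of code of your own. Each camera call takes 0.05 s, during which the arm holds its last target. There are 200 camera calls.

## Working session

There is one attempt and no reset: what is moved stays moved. The work goes in short steps, Python scripts to look and compute and a tool call to move; the robot and the scene stay as the last step left them, time stands still between calls to the robot, and variables do not carry over. Pictures are saved under pics/ and viewed, at most 10 in all, crops included, and the job is handed in when it is done.

Besides the shell and the picture viewer there is one more tool, called after "Call:" as a command line: name --argument value ..., lists and objects as JSON in quotes. send_rows: Moves the arm, as the interface text tells. Its arguments: {"type":"object","properties":{"commands":{"type":"array"},"grip_force":{"type":"number"}},"required":["commands"]}

```bash
mkdir -p pics; python3 - <<'E'
from cell import r
import cv2,numpy as np
for n in("side","top"):
    im=r.grab_frame(n); cv2.imwrite(f"pics/{n}0.png",im[:,:,::-1])
    p=r.camera_params(n); R=np.array(p["R"]);print(n,np.round(p["K"],1).tolist(),R.round(3).tolist(),(-R.T@np.array(p["t"])).round(3))
    for th in("cell_30_mid","cell_30_foot","cell_20_mid","cell_10_mid","cell_rack","photometer","well_mouth"):
        print(th,[(np.round(d["location"],1).tolist(),round(d["p"],2)) for d in r.mark_of(th,n)[:4]])
s=r.sense();print(s)
E
```

```text
side [[381.5, 0.0, 282.0], [0.0, 381.5, 214.2], [0.0, 0.0, 1.0]] [[-0.976, -0.219, -0.009], [-0.132, 0.62, -0.773], [0.174, -0.753, -0.634]] [0.321 0.608 0.581]
cell_30_mid [([312.8, 270.3], 0.89), ([222.7, 234.8], 0.86), ([265.6, 260.7], 0.59)]
cell_30_foot [([227.1, 248.5], 0.98), ([308.6, 286.3], 0.92), ([264.9, 271.8], 0.71)]
cell_20_mid [([237.7, 308.9], 0.9)]
cell_10_mid [([253.5, 283.8], 0.64)]
cell_rack [([251.8, 298.0], 0.76), ([272.5, 190.5], 0.24)]
photometer [([272.5, 190.8], 0.61)]
well_mouth [([273.2, 171.3], 0.63)]
top [[382.0, 0.0, 274.9], [0.0, 382.0, 206.0], [0.0, 0.0, 1.0]] [[0.002, -1.0, 0.024], [-0.995, -0.004, -0.097], [0.097, -0.024, -0.995]] [ 0.41  -0.021  0.92 ]
cell_30_mid [([203.8, 255.0], 0.7), ([207.4, 215.4], 0.48), ([230.6, 172.2], 0.44)]
cell_30_foot [([182.7, 215.9], 0.72), ([208.3, 219.0], 0.7), ([233.1, 174.5], 0.58), ([205.7, 257.4], 0.46)]
cell_20_mid [([156.5, 207.9], 0.53)]
cell_10_mid [([180.3, 212.8], 0.52)]
cell_rack [([186.6, 215.2], 0.74)]
photometer [([333.3, 195.4], 0.57)]
well_mouth [([335.9, 192.1], 0.92), ([155.5, 210.5], 0.23)]
{'t': 0.8, 'joints': array([ 1.21098935e+00,  1.25731888e-01, -3.95962570e-02,  1.40541114e+00,
        7.17226992e-07,  1.57075921e+00]), 'qvel': array([ 0.00032717,  0.00010521, -0.00092467,  0.00018808, -0.00073172,
       -0.00092575]), 'joint_efforts': array([-3.84969408e-04, -4.35643923e+01,  3.53069401e+01,  9.68016066e-04,
        8.08763957e-05,  9.56970950e-06]), 'tool_pos': array([0.18483668, 0.49134866, 0.404732  ]), 'eef_rot': array([4.75130129e-06, 1.78916363e-01, 9.83864287e-01, 2.81259376e-05]), 'force': array([0.24097556, 0.55953364, 0.043125  ]), 'torque': array([ 0.04037867, -0.00318478, -0.00275695]), 'finger_force': 0.0, 'opening': 0.08524991154393466}
```

```bash
python3 - <<'E'
import cv2
a=cv2.imread("pics/side0.png")[140:350,170:410];b=cv2.imread("pics/top0.png")[120:300,110:410]
cv2.imwrite("pics/s1.png",cv2.resize(a,None,fx=2.8,fy=2.8,interpolation=2));cv2.imwrite("pics/t1.png",cv2.resize(b,None,fx=2.6,fy=2.6,interpolation=2))
E
```

```text
(no output)
```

View pics/s1.png

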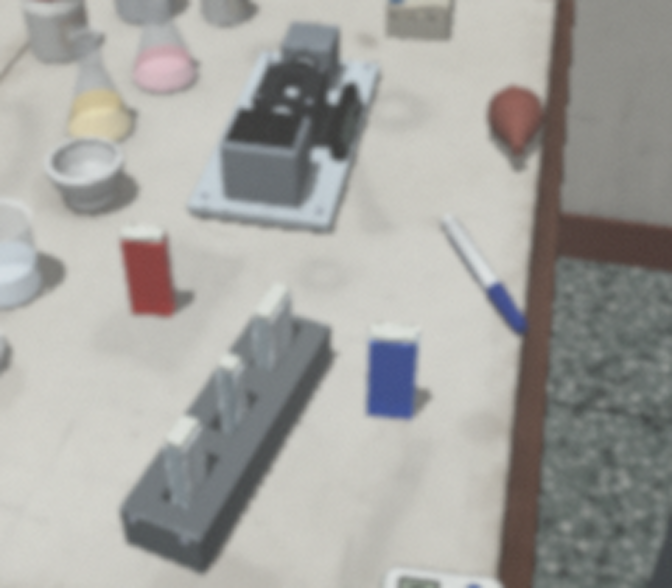

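View pics/t1.png

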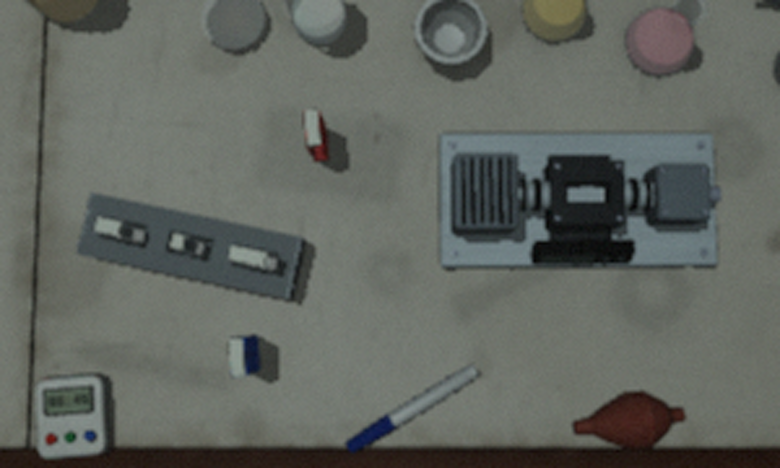

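The top view has three candidates for the cell. The blue one at (205,257) and the red one at (231,172) are look-alikes. The whitish one at the rack's right end, (207,217), shows the longest white stopper; the others are mid-sized at (157,208) and short at (180,213). I'll confirm with a crop and measure.

```bash
cat > h.py <<'E'
from cell import r
import cv2,numpy as np
def back(n,uv,z):
    p=r.camera_params(n);R=np.array(p["R"]);C=-R.T@np.array(p["t"])
    d=R.T@np.linalg.inv(p["K"])@np.array([uv[0],uv[1],1.]);return C+d*(z-C[2])/d[2]
def proj(n,X):
    p=r.camera_params(n);q=np.array(p["K"])@(np.array(p["R"])@np.array(X)+np.array(p["t"]));return q[:2]/q[2]
def tri(ob):
    A=np.zeros((3,3));b=np.zeros(3)
    for n,uv in ob:
        p=r.camera_params(n);R=np.array(p["R"]);C=-R.T@np.array(p["t"]);d=R.T@np.linalg.inv(p["K"])@np.array([uv[0],uv[1],1.]);d/=np.linalg.norm(d);M=np.eye(3)-np.outer(d,d);A+=M;b+=M@C
    return np.linalg.solve(A,b)
E
python3 - <<'E'
from h import *
P=lambda *a:print(*[x.round(4) if hasattr(x,'round') else x for x in a])
for nm,s,t,z in(("30",(265.6,260.7),(207.4,215.4),.044),("20",(237.7,308.9),(156.5,207.9),.044),("10",(253.5,283.8),(180.3,212.8),.044),("rack",(251.8,298),(186.6,215.2),0),("phot",(272.5,190.8),(333.3,195.4),0),("well",(273.2,171.3),(335.9,192.1),.064)):
    P(nm,tri([("side",s),("top",t)]),back("side",s,z),back("top",t,z))
f=lambda x,y:(110+x/2.6,120+y/2.6)
print("rack deck corners");[P(back("top",f(*c),.036)) for c in((90,194),(307,240),(292,300),(78,252))]
print("stopper ends (z .084)");[P(back("top",f(*c),.084)) for c in((230,253),(278,264),(95,226),(122,232))]
print("phot base");[P(back("top",f(*c),.012)) for c in((441,132),(714,132),(716,267),(441,267))]
a=cv2.imread("pics/top0.png")[195:235,140:230];cv2.imwrite("pics/t2.png",cv2.resize(a,None,fx=8,fy=8,interpolation=2))
E
```

```text
30 [0.4712 0.1131 0.0413] [0.4683 0.1153 0.044 ] [0.4731 0.1131 0.044 ]
20 [0.4894 0.2308 0.0382] [0.4865 0.2347 0.044 ] [0.4899 0.2294 0.044 ]
10 [0.4774 0.1749 0.0427] [0.4754 0.1758 0.044 ] [0.4788 0.1749 0.044 ]
rack [ 0.4798  0.1711 -0.004 ] [0.4816 0.1745 0.    ] [0.4766 0.1696 0.    ]
phot [ 0.5288 -0.187  -0.0124] [ 0.5255 -0.1702  0.    ] [ 0.5262 -0.1849  0.    ]
well [ 0.5262 -0.1818  0.0526] [ 0.5208 -0.1648  0.064 ] [ 0.5257 -0.1795  0.064 ]
rack deck corners
[0.5214 0.2599 0.036 ]
[0.481  0.0667 0.036 ]
[0.4277 0.0792 0.036 ]
[0.4696 0.2687 0.036 ]
stopper ends (z .084)
[0.466  0.1263 0.084 ]
[0.4568 0.086  0.084 ]
[0.4883 0.2396 0.084 ]
[0.4833 0.217  0.084 ]
phot base
[ 0.5839 -0.0535  0.012 ]
[ 0.5855 -0.3087  0.012 ]
[ 0.4594 -0.3072  0.012 ]
[ 0.4586 -0.0536  0.012 ]
```

View pics/t2.png

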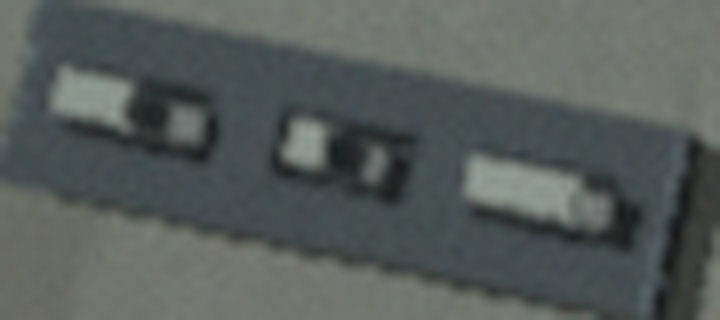

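The enlarged top crop confirms it. The right-hand cell's stopper spans px (198,217)–(213,220), about 32 mm. The left one is about 21 mm and the middle one about 6 px. So the cell at the right (-y) end of the rack is the one to use.

```bash
python3 - <<'E'
from h import *
P=lambda *a:print(*[np.round(x,4) for x in a])
c=(140+523/8,195+187/8)
P(back("top",c,.084))
f=lambda x,y:(170+x/2.8,140+y/2.8)
# side: deck corners (crop), stopper top centre
for q in((330,325),(212,548),(125,513)):P(back("side",f(*q),.036))
P(back("side",f(277,293),.084),tri([("side",f(277,293)),("top",c)]))
# rack deck outline by segmentation in top view
im=cv2.imread("pics/top0.png");h=cv2.cvtColor(im,cv2.COLOR_BGR2HSV)
roi=im[190:240,135:235].astype(int);d=roi[:,:,0]-roi[:,:,2]
m=((d>0)).astype(np.uint8);m=cv2.morphologyEx(m,cv2.MORPH_CLOSE,np.ones((9,9)))
cs=max(cv2.findContours(m,0,2)[0],key=cv2.contourArea);b=cv2.boxPoints(cv2.minAreaRect(cs))+[135,190]
for q in b:P(q,back("top",q,.036))
# dark block segmentation and white slot
f=lambda x,y:(110+x/2.6,120+y/2.6)
for q in((549,156),(622,156),(622,230),(549,230),(586,195)):P(back("top",f(*q),.064))
a=im[160:225,270:400];cv2.imwrite("pics/t3.png",cv2.resize(a,None,fx=6,fy=6,interpolation=2))
E
```

```text
[0.4637 0.1113 0.084 ]
[0.4305 0.0864 0.036 ]
[0.4601 0.2768 0.036 ]
[0.5179 0.2651 0.036 ]
[0.4616 0.1108 0.084 ] [0.4626 0.111  0.0842]
[134.0895 215.692 ] [0.4724 0.2823 0.036 ]
[146.9084 177.7925] [0.5608 0.256  0.036 ]
[237.5663 208.4562] [0.4901 0.0449 0.036 ]
[224.7473 246.3557] [0.4026 0.0733 0.036 ]
[ 0.5533 -0.1462  0.064 ]
[ 0.5536 -0.2104  0.064 ]
[ 0.4885 -0.2093  0.064 ]
[ 0.4882 -0.1456  0.064 ]
[ 0.519  -0.1782  0.064 ]
```

View pics/t3.png

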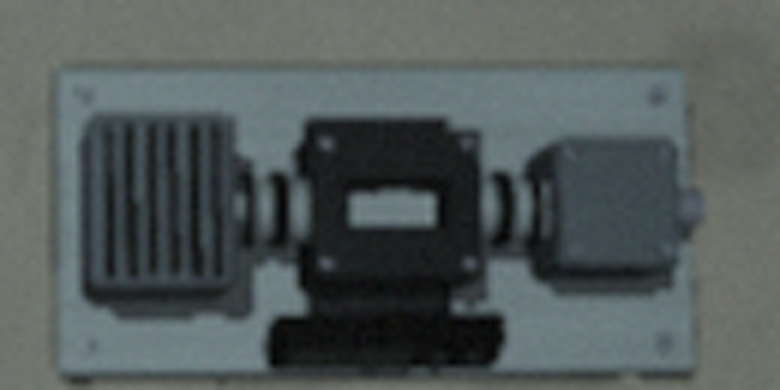

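The well mouth, centred on the four block screws and the base, is at about (0.5215, -0.1805) with yaw about 0. The cell is at (0.4626, 0.111) with yaw about 12°, and its stopper triangulates to z = 84 mm, as it should. Moving above the cell.

Call:
send_rows --commands '[{"fingers":0.045,"tx":0.023,"ty":-0.0315,"tz":0,"az":-6.8},{"tx":0.023,"ty":-0.0315,"az":-6.8},{"tx":0.023,"ty":-0.0315,"az":-6.8},{"tx":0.023,"ty":-0.0315,"az":-6.8},{"tx":0.023,"ty":-0.0315,"az":-6.8}]' --grip_force 25

```text
invalid input at $.commands[0]: expected keys fingers, tx, ty, tz, ax, ay, az
```

Call:
send_rows --commands '[{"tx":0.023,"ty":-0.0315,"az":-6.8},{"tx":0.023,"ty":-0.0315,"az":-6.8},{"tx":0.023,"ty":-0.0315,"az":-6.8},{"tx":0.023,"ty":-0.0315,"az":-6.8},{"tx":0.023,"ty":-0.0315,"az":-6.8}]'

```text
invalid input at $.commands[0]: expected keys fingers, tx, ty, tz, ax, ay, az
```

Call:
send_rows --commands '[{"tx":0.023,"ty":-0.0315,"tz":-0.02,"az":-6.8},{"tx":0.023,"ty":-0.0315,"tz":-0.025,"az":-6.8},{"tz":-0.025},{"tz":-0.025},{"tz":0}]'

```text
invalid input at $.commands[0]: expected keys fingers, tx, ty, tz, ax, ay, az
```

All keys are needed in every row.

Call:
send_rows --commands '[{"fingers":0.045,"tx":0.023,"ty":-0.0315,"tz":0,"ax":0,"ay":0,"az":-6.8},{"fingers":0.045,"tx":0.023,"ty":-0.0315,"tz":0,"ax":0,"ay":0,"az":-6.8},{"fingers":0.045,"tx":0.023,"ty":-0.0315,"tz":0,"ax":0,"ay":0,"az":-6.8},{"fingers":0.045,"tx":0.023,"ty":-0.0315,"tz":0,"ax":0,"ay":0,"az":-6.8},{"fingers":0.045,"tx":0.023,"ty":-0.0315,"tz":0,"ax":0,"ay":0,"az":-6.8}]' --grip_force 25

```text
t: 1.3
tool_pos: [0.3004, 0.3325, 0.4048]
eef_rot: [0.0, 0.461, 0.888, 0.0]
force: [0.1, 0.8, -0.4]
opening: 0.0452
finger_force: 0.0
```

Call:
send_rows --commands '[{"fingers":0.045,"tx":0.023,"ty":-0.0315,"tz":0,"ax":0,"ay":0,"az":-6.8},{"fingers":0.045,"tx":0.023,"ty":-0.0315,"tz":0,"ax":0,"ay":0,"az":-6.8},{"fingers":0.045,"tx":0.023,"ty":-0.0315,"tz":0,"ax":0,"ay":0,"az":-6.8},{"fingers":0.045,"tx":0.023,"ty":-0.0315,"tz":0,"ax":0,"ay":0,"az":-6.8},{"fingers":0.045,"tx":0.023,"ty":-0.0315,"tz":0,"ax":0,"ay":0,"az":-6.8}]'

```text
t: 1.8
tool_pos: [0.4155, 0.1749, 0.4049]
eef_rot: [0.0, 0.7, 0.714, 0.0]
force: [0.0, 0.7, -0.2]
opening: 0.0452
finger_force: 0.0
```

Call:
send_rows --commands '[{"fingers":0.045,"tx":0.023,"ty":-0.0315,"tz":-0.02,"ax":0,"ay":0,"az":-6.8},{"fingers":0.045,"tx":0.023,"ty":-0.0315,"tz":-0.025,"ax":0,"ay":0,"az":-6.8},{"fingers":0.045,"tx":0,"ty":0,"tz":-0.025,"ax":0,"ay":0,"az":0},{"fingers":0.045,"tx":0,"ty":0,"tz":-0.025,"ax":0,"ay":0,"az":0},{"fingers":0.045,"tx":0,"ty":0,"tz":0,"ax":0,"ay":0,"az":0}]'

```text
t: 2.3
tool_pos: [0.4599, 0.1126, 0.3066]
eef_rot: [-0.001, 0.779, 0.627, -0.003]
force: [-0.5, -0.5, 0.9]
opening: 0.0455
finger_force: 0.0
```

Call:
send_rows --commands '[{"fingers":0.045,"tx":0.002,"ty":-0.0025,"tz":-0.02,"ax":0,"ay":0,"az":0},{"fingers":0.045,"tx":0,"ty":0,"tz":0,"ax":0,"ay":0,"az":0}]'

```text
t: 2.5
tool_pos: [0.4625, 0.1108, 0.2891]
eef_rot: [-0.0, 0.778, 0.628, -0.001]
force: [-0.7, 0.0, 0.3]
opening: 0.0454
finger_force: 0.0
```

```bash
python3 - <<'E'
from h import *
s=r.sense();print(s["tool_pos"],s["eef_rot"])
im=r.grab_frame("side")[:,:,::-1];u,v=proj("side",[.4626,.111,.1]).astype(int);print(u,v)
cv2.imwrite("pics/s4.png",cv2.resize(im[v-60:v+60,u-70:u+70],None,fx=5,fy=5,interpolation=2))
# where gripper centre tip should be and cell centre
x,y,z=s["tool_pos"]
print(proj("side",[x,y,z-.173])-[u-70,v-60],proj("side",[.4626,.111,.084])-[u-70,v-60])
E
```

```text
[0.46246221 0.11083924 0.28906934] [-3.86782219e-04  7.78276605e-01  6.27920801e-01 -9.19382253e-04]
268 238
[69.92244613 53.86442203] [70.37898481 66.65320072]
```

View pics/s4.png

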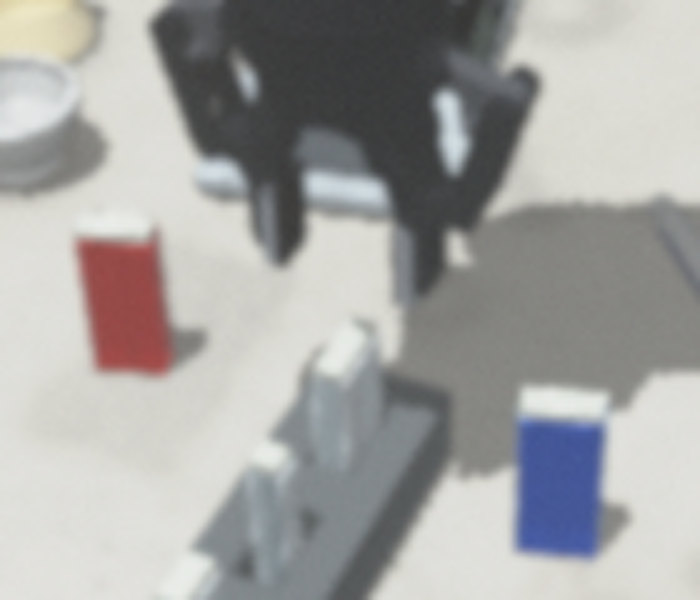

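The side view shows the open fingers at (277,255) and (412,298) straddling the long cell, whose stopper is at (347,345). The red and blue look-alikes are clear of them. Descending and closing.

Call:
send_rows --commands '[{"fingers":0.045,"tx":0,"ty":0,"tz":-0.03,"ax":0,"ay":0,"az":0},{"fingers":0.045,"tx":0,"ty":0,"tz":-0.025,"ax":0,"ay":0,"az":0},{"fingers":0.045,"tx":0,"ty":0,"tz":-0.018,"ax":0,"ay":0,"az":0},{"fingers":0.045,"tx":0,"ty":0,"tz":0,"ax":0,"ay":0,"az":0},{"fingers":0.024,"tx":0,"ty":0,"tz":0,"ax":0,"ay":0,"az":0}]'

```text
t: 3.05
tool_pos: [0.4633, 0.1112, 0.2182]
eef_rot: [0.0, 0.778, 0.628, 0.001]
force: [0.3, -0.7, 0.7]
opening: 0.0315
finger_force: 0.0
```

Call:
send_rows --commands '[{"fingers":0.019,"tx":0,"ty":0,"tz":0,"ax":0,"ay":0,"az":0},{"fingers":0.017,"tx":0,"ty":0,"tz":0,"ax":0,"ay":0,"az":0},{"fingers":0.016,"tx":0,"ty":0,"tz":0,"ax":0,"ay":0,"az":0},{"fingers":0.015,"tx":0,"ty":0,"tz":0,"ax":0,"ay":0,"az":0}]'

```text
t: 3.45
tool_pos: [0.463, 0.1109, 0.2172]
eef_rot: [0.0, 0.778, 0.628, 0.0]
force: [-0.7, -0.4, 0.3]
opening: 0.015
finger_force: 0.1
```

Call:
send_rows --commands '[{"fingers":0.01,"tx":0,"ty":0,"tz":0,"ax":0,"ay":0,"az":0},{"fingers":0.01,"tx":0,"ty":0,"tz":0,"ax":0,"ay":0,"az":0},{"fingers":0.01,"tx":0,"ty":0,"tz":0,"ax":0,"ay":0,"az":0}]'

```text
t: 3.75
tool_pos: [0.463, 0.1109, 0.2171]
eef_rot: [0.0, 0.778, 0.628, 0.0]
force: [-0.9, -0.9, 4.8]
opening: 0.0137
finger_force: 27.4
```

Call:
send_rows --commands '[{"fingers":0.01,"tx":0,"ty":0,"tz":0.01,"ax":0,"ay":0,"az":0},{"fingers":0.01,"tx":0,"ty":0,"tz":0.015,"ax":0,"ay":0,"az":0},{"fingers":0.01,"tx":0,"ty":0,"tz":0.015,"ax":0,"ay":0,"az":0},{"fingers":0.01,"tx":0,"ty":0,"tz":0.02,"ax":0,"ay":0,"az":0},{"fingers":0.01,"tx":0,"ty":0,"tz":0.03,"ax":0,"ay":0,"az":0}]' --grip_force 30

```text
t: 4.25
tool_pos: [0.462, 0.1107, 0.3065]
eef_rot: [-0.001, 0.778, 0.628, -0.002]
force: [0.9, -0.6, -1.2]
opening: 0.0136
finger_force: 29.9
```

Call:
send_rows --commands '[{"fingers":0.01,"tx":0,"ty":0,"tz":0.03,"ax":0,"ay":0,"az":0},{"fingers":0.01,"tx":0,"ty":0,"tz":0,"ax":0,"ay":0,"az":0}]'

```text
t: 4.45
tool_pos: [0.4636, 0.1111, 0.341]
eef_rot: [0.001, 0.778, 0.628, 0.003]
force: [-0.0, -0.1, 0.3]
opening: 0.0135
finger_force: 30.0
```

```bash
python3 - <<'E'
from h import *
s=r.sense();print(s["tool_pos"],s["eef_rot"],s["opening"],s["finger_force"],s["force"])
im=r.grab_frame("side")[:,:,::-1];x,y,z=s["tool_pos"];u,v=proj("side",[x,y,z-.17]).astype(int);print(u,v)
cv2.imwrite("pics/s5.png",cv2.resize(im[v-50:v+70,u-70:u+70],None,fx=5,fy=5,interpolation=2))
for th in("cell_30_mid","cell_30_foot"):print(th,[(np.round(d["location"],1),round(d["p"],2)) for d in r.mark_of(th,"side")])
print(proj("side",[x,y,z-.2131]),proj("side",[x,y,z-.1731]))
E
```

```text
[0.46357025 0.11106275 0.34098971] [0.00123146 0.77831459 0.62786736 0.00273119] 0.013510560857168988 30.003962516784668 [-0.03936183 -0.06137004  0.26059271]
266 208
cell_30_mid [(array([264.6, 210.3]), 0.89), (array([310. , 273.6]), 0.78), (array([273. , 190.7]), 0.71), (array([223.7, 238. ]), 0.63)]
cell_30_foot [(array([227.4, 252.3]), 0.87), (array([262.5, 228.8]), 0.57), (array([309.4, 288.5]), 0.57)]
[267.0844626  226.97311292] [266.31255521 209.61597521]
```

View pics/s5.png

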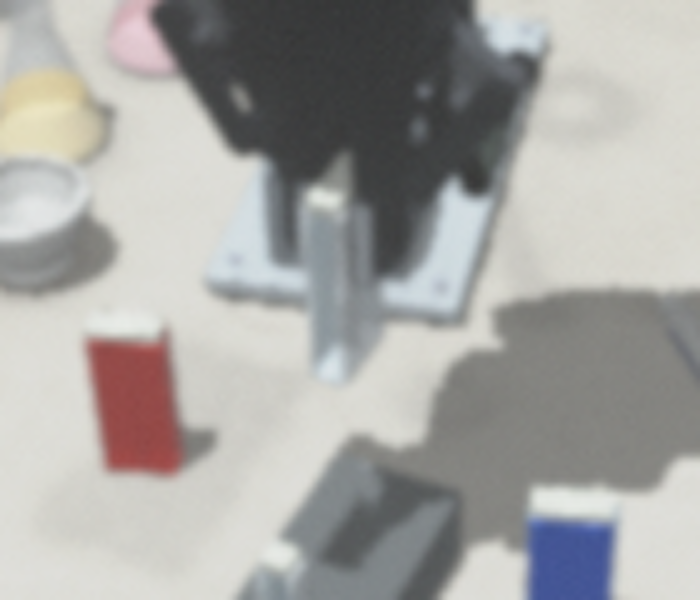

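The cell is out of the rack, upright between the fingers (foot near crop (335,378)), and the other cells are undisturbed. Moving above the well and turning 12.2°.

Call:
send_rows --commands '[{"fingers":0.01,"tx":0.003,"ty":-0.015,"tz":0,"ax":0,"ay":0,"az":1.2},{"fingers":0.01,"tx":0.006,"ty":-0.03,"tz":0,"ax":0,"ay":0,"az":1.2},{"fingers":0.01,"tx":0.006,"ty":-0.03,"tz":0,"ax":0,"ay":0,"az":1.2},{"fingers":0.01,"tx":0.006,"ty":-0.03,"tz":0,"ax":0,"ay":0,"az":1.2},{"fingers":0.01,"tx":0.006,"ty":-0.03,"tz":0,"ax":0,"ay":0,"az":1.2}]'

```text
t: 5.1
tool_pos: [0.4894, -0.0252, 0.3351]
eef_rot: [-0.001, 0.744, 0.668, -0.001]
force: [1.5, 0.3, -0.4]
opening: 0.0138
finger_force: 30.0
```

Call:
send_rows --commands '[{"fingers":0.01,"tx":0.006,"ty":-0.03,"tz":0,"ax":0,"ay":0,"az":1.2},{"fingers":0.01,"tx":0.006,"ty":-0.03,"tz":0,"ax":0,"ay":0,"az":1.2},{"fingers":0.01,"tx":0.006,"ty":-0.03,"tz":0,"ax":0,"ay":0,"az":1.2},{"fingers":0.01,"tx":0.006,"ty":-0.03,"tz":0,"ax":0,"ay":0,"az":1.2},{"fingers":0.01,"tx":0.006,"ty":-0.03,"tz":0,"ax":0,"ay":0,"az":1.2}]'

```text
t: 5.6
tool_pos: [0.5195, -0.1753, 0.335]
eef_rot: [-0.001, 0.708, 0.706, -0.001]
force: [0.9, -0.5, -0.4]
opening: 0.0132
finger_force: 29.9
```

Call:
send_rows --commands '[{"fingers":0.01,"tx":0.0015,"ty":-0.006,"tz":-0.01,"ax":0,"ay":0,"az":0.2},{"fingers":0.01,"tx":0,"ty":0,"tz":-0.01,"ax":0,"ay":0,"az":0},{"fingers":0.01,"tx":0,"ty":0,"tz":0,"ax":0,"ay":0,"az":0},{"fingers":0.01,"tx":0,"ty":0,"tz":0,"ax":0,"ay":0,"az":0}]'

```text
t: 6.0
tool_pos: [0.5209, -0.179, 0.3158]
eef_rot: [-0.001, 0.707, 0.707, -0.0]
force: [0.3, 0.7, 0.4]
opening: 0.0141
finger_force: 29.9
```

```bash
python3 - <<'E'
from h import *
s=r.sense();print(s["tool_pos"],s["eef_rot"],s["opening"],s["finger_force"],s["force"])
x,y,z=s["tool_pos"]
# previous view check: near end bottom centre
a=np.radians(12.2);P=np.array([.4632,.1110,.339-.2131]);print("s5 near foot pred crop",(proj("side",P+.017*np.array([np.sin(a),np.cos(a),0]))-[196,158])*5)
F=np.array([x,y,z-.2131]);W=np.array([.5215,-.1805,.064])
im=r.grab_frame("side")[:,:,::-1];u,v=proj("side",F).astype(int)
cv2.imwrite("pics/s6.png",cv2.resize(im[v-50:v+50,u-60:u+60],None,fx=6,fy=6,interpolation=2))
o=[u-60,v-50];c=lambda X:((proj("side",X)-o)*6).round()
e=lambda dx,dy:np.array([dx,dy,0])
for dx in(-.007,.007):print("foot near corner",c(F+e(dx,.017)))
for dx in(-.028,.028):
  for dy in(-.032,.032):print("block corner",dx,dy,c(W+e(dx,dy)))
for dx in(-.0085,.0085):
  for dy in(-.0185,.0185):print("well corner",dx,dy,c(W+e(dx,dy)))
E
```

```text
[ 0.52087661 -0.17901705  0.3158138 ] [-1.01683900e-03  7.06820055e-01  7.07392566e-01 -3.64542005e-04] 0.0140615434245011 29.925988912582397 [0.26358202 0.74319491 0.39258146]
s5 near foot pred crop [335.20925198 377.98478136]
foot near corner [368. 328.]
foot near corner [334. 324.]
block corner -0.028 -0.032 [444. 351.]
block corner -0.028 0.032 [411. 433.]
block corner 0.028 -0.032 [317. 337.]
block corner 0.028 0.032 [278. 417.]
well corner -0.0085 -0.0185 [392. 363.]
well corner -0.0085 0.0185 [372. 410.]
well corner 0.0085 -0.0185 [353. 358.]
well corner 0.0085 0.0185 [332. 405.]
```

View pics/s6.png

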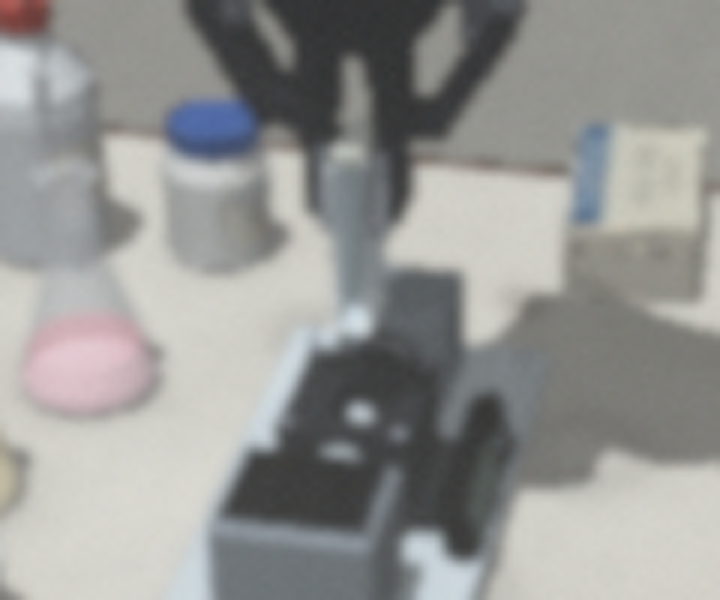

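```bash
python3 - <<'E'
from h import *
g=cv2.cvtColor(cv2.imread("pics/top0.png"),cv2.COLOR_BGR2GRAY).astype(float)
print(g[184:208:1,333:340].mean(1).round().tolist())   # rows 184.. through plate
print(g[193:197,322:350].mean(0).round().tolist())     # cols 322..
pts=[]
for u,v in((325,143),(470,143),(325,265),(470,265)):
    cu,cv=270+u/6-.4,160+v/6-.4;a=int(round(cu));b=int(round(cv));w=g[b-2:b+3,a-2:a+3];w=np.clip(w-np.percentile(w,60),0,None)
    yy,xx=np.mgrid[b-2:b+3,a-2:a+3];pts.append([(w*xx).sum()/w.sum(),(w*yy).sum()/w.sum()])
    print(np.round(pts[-1],2),back("top",pts[-1],.064).round(4))
print("screw centre",back("top",np.mean(pts,0),.064).round(4))
# edge rows for base/block
for name,sl,ax in(("block far/near col",g[172:215,326:346].mean(1),172),):
    d=np.diff(sl);print(name,[(ax+i+.5,round(d[i])) for i in range(len(d)) if abs(d[i])>8])
for q,z,n in(((336,191.6),.046,"plate far -> x+8.5"),((336,197.9),.064,"mouth near -> x-8.5"),((327.6,195),.064,"y+18.5"),((342.7,195),.046,"y-18.5")):print(n,back("top",q,z).round(4))
E
```

```text
[28.0, 30.0, 31.0, 29.0, 30.0, 25.0, 18.0, 57.0, 103.0, 121.0, 119.0, 118.0, 121.0, 87.0, 35.0, 29.0, 30.0, 30.0, 29.0, 29.0, 30.0, 27.0, 20.0, 17.0]
[33.0, 30.0, 30.0, 31.0, 29.0, 34.0, 90.0, 120.0, 120.0, 120.0, 120.0, 120.0, 120.0, 118.0, 119.0, 120.0, 120.0, 120.0, 120.0, 126.0, 84.0, 16.0, 19.0, 25.0, 26.0, 29.0, 28.0, 31.0]
[323.91 183.44] [ 0.5454 -0.1524  0.064 ]
[349.17 182.25] [ 0.5484 -0.2102  0.064 ]
[323.96 203.37] [ 0.4998 -0.152   0.064 ]
[348.03 203.66] [ 0.4994 -0.2067  0.064 ]
screw centre [ 0.5232 -0.1803  0.064 ]
block far/near col [(178.5, -31), (179.5, -46), (180.5, -10), (190.5, 19), (191.5, 39), (192.5, 18), (196.5, -24), (197.5, -37), (211.5, -8)]
plate far -> x+8.5 [ 0.5293 -0.1831  0.046 ]
mouth near -> x-8.5 [ 0.5124 -0.1796  0.064 ]
y+18.5 [ 0.5189 -0.1605  0.064 ]
y-18.5 [ 0.5214 -0.1986  0.046 ]
```

Call:
send_rows --commands '[{"fingers":0.01,"tx":0.0013,"ty":-0.0007,"tz":-0.015,"ax":0,"ay":0,"az":0},{"fingers":0.01,"tx":0,"ty":0,"tz":-0.014,"ax":0,"ay":0,"az":0},{"fingers":0.01,"tx":0,"ty":0,"tz":-0.006,"ax":0,"ay":0,"az":0},{"fingers":0.01,"tx":0,"ty":0,"tz":0,"ax":0,"ay":0,"az":0},{"fingers":0.01,"tx":0,"ty":0,"tz":0,"ax":0,"ay":0,"az":0}]'

```text
t: 6.55
tool_pos: [0.5226, -0.1807, 0.2819]
eef_rot: [0.0, 0.707, 0.707, 0.0]
force: [-0.0, -0.1, -0.7]
opening: 0.0139
finger_force: 29.9
```

```bash
python3 - <<'E'
from h import *
s=r.sense();print(s["tool_pos"],s["eef_rot"],s["opening"],s["force"])
x,y,z=s["tool_pos"];F=np.array([x,y,z-.2131]);u,v=proj("side",F).astype(int)
im=np.mean([r.grab_frame("side").astype(float) for _ in range(4)],0)[:,:,::-1]
im=np.clip(im*1.6,0,255).astype(np.uint8)
cv2.imwrite("pics/s7.png",cv2.resize(im[v-30:v+30,u-40:u+40],None,fx=10,fy=10,interpolation=2))
e=lambda dx,dy:np.array([dx,dy,0]);W=np.array([.5222,-.1797,.064]);c=lambda X:((proj("side",X)-[u-40,v-30])*10+4.5).round()
for dx in(-.007,.007):print("foot near",c(F+e(dx,.017)))
for dx in(-.0085,.0085):print("well near",c(W+e(dx,.0185)))
for dx in(-.028,.028):print("block far",c(W+e(dx,-.032)),"near",c(W+e(dx,.032)))
E
```

```text
[ 0.5226407  -0.18066822  0.28194678] [1.54512741e-05 7.07119132e-01 7.07094429e-01 1.37237220e-05] 0.013941947765485069 [-0.03988511 -0.05188687 -0.71039443]
foot near [425. 346.]
foot near [370. 339.]
well near [431. 369.]
well near [364. 361.]
block far [551. 271.] near [496. 407.]
block far [339. 247.] near [274. 381.]
```

View pics/s7.png

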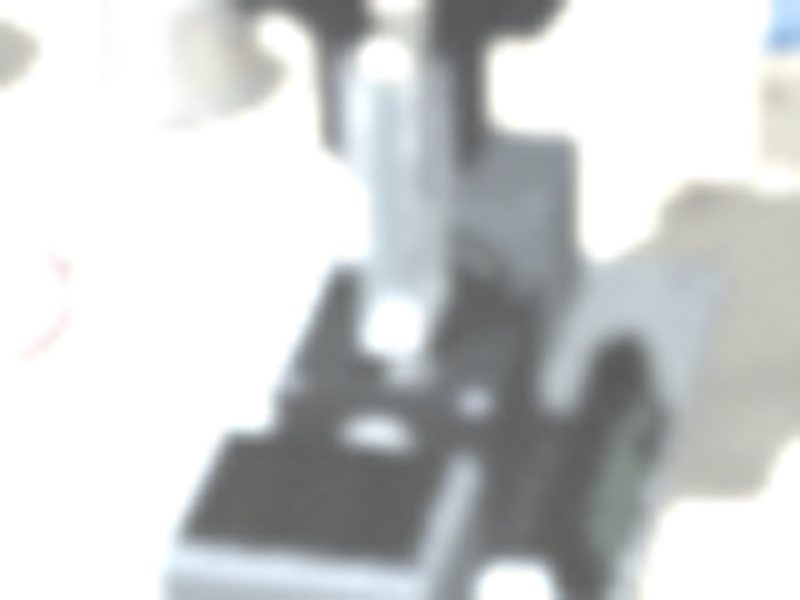

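The cell's foot, at about (362–425, 350), hangs centred just over the well in the dark block, which agrees with the projection within about 1 px. Lowering slowly while watching the forces.

Call:
send_rows --commands '[{"fingers":0.01,"tx":-0.0003,"ty":0.0008,"tz":-0.004,"ax":0,"ay":0,"az":0},{"fingers":0.01,"tx":0,"ty":0,"tz":-0.003,"ax":0,"ay":0,"az":0},{"fingers":0.01,"tx":0,"ty":0,"tz":0,"ax":0,"ay":0,"az":0}]'

```text
t: 7.05
tool_pos: [0.5221, -0.18, 0.2741]
eef_rot: [-0.0, 0.707, 0.707, -0.0]
force: [-0.6, -0.6, -0.1]
opening: 0.0133
finger_force: 29.9
```

Call:
send_rows --commands '[{"fingers":0.01,"tx":0,"ty":0,"tz":-0.003,"ax":0,"ay":0,"az":0},{"fingers":0.01,"tx":0,"ty":0,"tz":0,"ax":0,"ay":0,"az":0}]'

```text
t: 7.25
tool_pos: [0.5222, -0.18, 0.2712]
eef_rot: [-0.0, 0.707, 0.707, -0.0]
force: [-0.5, 0.2, -1.4]
opening: 0.0135
finger_force: 29.9
```

The foot is 6 mm below the rim with no contact force. Continuing.

Call:
send_rows --commands '[{"fingers":0.01,"tx":0,"ty":0,"tz":-0.004,"ax":0,"ay":0,"az":0},{"fingers":0.01,"tx":0,"ty":0,"tz":-0.004,"ax":0,"ay":0,"az":0},{"fingers":0.01,"tx":0,"ty":0,"tz":0,"ax":0,"ay":0,"az":0}]'

```text
t: 7.55
tool_pos: [0.5221, -0.18, 0.2629]
eef_rot: [-0.001, 0.707, 0.707, -0.0]
force: [-0.3, 0.1, -1.5]
opening: 0.0139
finger_force: 29.9
```

Call:
send_rows --commands '[{"fingers":0.01,"tx":0,"ty":0,"tz":-0.003,"ax":0,"ay":0,"az":0},{"fingers":0.01,"tx":0,"ty":0,"tz":-0.003,"ax":0,"ay":0,"az":0},{"fingers":0.01,"tx":0,"ty":0,"tz":0,"ax":0,"ay":0,"az":0},{"fingers":0.01,"tx":0,"ty":0,"tz":0,"ax":0,"ay":0,"az":0}]'

```text
t: 7.95
tool_pos: [0.5223, -0.18, 0.2578]
eef_rot: [0.0, 0.707, 0.707, 0.0]
force: [-0.4, 0.2, 0.5]
opening: 0.0137
finger_force: 30.1
```

Call:
send_rows --commands '[{"fingers":0.01,"tx":0,"ty":0,"tz":-0.003,"ax":0,"ay":0,"az":0},{"fingers":0.01,"tx":0,"ty":0,"tz":-0.003,"ax":0,"ay":0,"az":0},{"fingers":0.01,"tx":0,"ty":0,"tz":-0.003,"ax":0,"ay":0,"az":0},{"fingers":0.01,"tx":0,"ty":0,"tz":0,"ax":0,"ay":0,"az":0},{"fingers":0.01,"tx":0,"ty":0,"tz":0,"ax":0,"ay":0,"az":0}]'

```text
t: 8.45
tool_pos: [0.5224, -0.18, 0.2488]
eef_rot: [0.0, 0.707, 0.707, 0.0]
force: [0.8, -1.3, 3.0]
opening: 0.0137
finger_force: 30.3
```

Call:
send_rows --commands '[{"fingers":0.01,"tx":0,"ty":0,"tz":-0.002,"ax":0,"ay":0,"az":0},{"fingers":0.01,"tx":0,"ty":0,"tz":0,"ax":0,"ay":0,"az":0},{"fingers":0.01,"tx":0,"ty":0,"tz":0,"ax":0,"ay":0,"az":0}]'

```text
t: 8.75
tool_pos: [0.5224, -0.1801, 0.2468]
eef_rot: [0.0, 0.707, 0.707, 0.0]
force: [0.4, -1.0, 2.7]
opening: 0.0141
finger_force: 30.4
```

Call:
send_rows --commands '[{"fingers":0.01,"tx":0,"ty":0,"tz":-0.001,"ax":0,"ay":0,"az":0},{"fingers":0.01,"tx":0,"ty":0,"tz":0,"ax":0,"ay":0,"az":0},{"fingers":0.01,"tx":0,"ty":0,"tz":0,"ax":0,"ay":0,"az":0}]'

```text
t: 9.05
tool_pos: [0.5224, -0.1801, 0.2458]
eef_rot: [0.0, 0.707, 0.707, 0.0]
force: [1.3, -0.6, 2.6]
opening: 0.0139
finger_force: 30.4
```

Call:
send_rows --commands '[{"fingers":0.01,"tx":0,"ty":0,"tz":-0.0007,"ax":0,"ay":0,"az":0},{"fingers":0.01,"tx":0,"ty":0,"tz":0,"ax":0,"ay":0,"az":0},{"fingers":0.01,"tx":0,"ty":0,"tz":0,"ax":0,"ay":0,"az":0}]'

```text
t: 9.35
tool_pos: [0.5224, -0.1801, 0.2451]
eef_rot: [0.0, 0.707, 0.707, 0.0]
force: [0.9, -0.1, 3.5]
opening: 0.0137
finger_force: 30.5
```

Call:
send_rows --commands '[{"fingers":0.01,"tx":0,"ty":0,"tz":-0.0005,"ax":0,"ay":0,"az":0},{"fingers":0.01,"tx":0,"ty":0,"tz":0,"ax":0,"ay":0,"az":0},{"fingers":0.01,"tx":0,"ty":0,"tz":0,"ax":0,"ay":0,"az":0}]'

```text
t: 9.65
tool_pos: [0.5224, -0.1801, 0.2451]
eef_rot: [0.0, 0.707, 0.707, 0.0]
force: [1.6, -0.1, 6.8]
opening: 0.0137
finger_force: 31.0
```

Call:
send_rows --commands '[{"fingers":0.01,"tx":0,"ty":0,"tz":-0.0002,"ax":0,"ay":0,"az":0},{"fingers":0.01,"tx":0,"ty":0,"tz":0,"ax":0,"ay":0,"az":0},{"fingers":0.01,"tx":0,"ty":0,"tz":0,"ax":0,"ay":0,"az":0},{"fingers":0.01,"tx":0,"ty":0,"tz":0,"ax":0,"ay":0,"az":0},{"fingers":0.01,"tx":0,"ty":0,"tz":0,"ax":0,"ay":0,"az":0}]'

```text
t: 10.15
tool_pos: [0.5224, -0.18, 0.2451]
eef_rot: [0.0, 0.707, 0.707, 0.0]
force: [-0.1, 0.3, 7.4]
opening: 0.0136
finger_force: 31.3
```

```bash
python3 - <<'E'
from h import *
im=np.clip(r.grab_frame("side")[:,:,::-1]*1.2,0,255).astype(np.uint8)
s=r.sense();print(s["t"],s["tool_pos"],s["force"],s["opening"],s["finger_force"])
cv2.imwrite("pics/s8.png",cv2.resize(im[130:350,170:410],None,fx=2.7,fy=2.7,interpolation=2))
E
```

```text
10.2 [ 0.52238723 -0.18006059  0.24504501] [-0.80073515  0.54610885  8.44916247] 0.013449799320806586 31.30365014076233
```

View pics/s8.png

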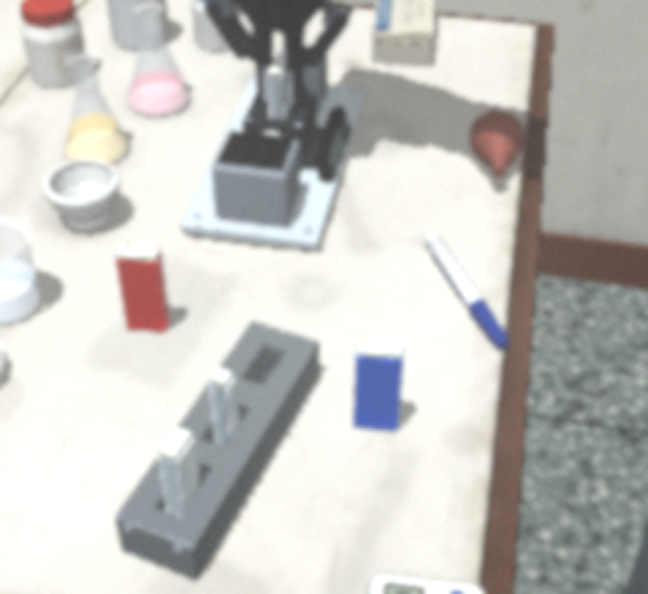

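The cell sits in the block at (275,90), held at its stop by a steady push of about 8 N. The other two cells are still in the rack at (175,470) and (220,405), and nothing else has moved.

```bash
python3 -c "
from cell import r
print(r.job_done())"
```

```text
the job is handed in; nothing more can be done
None
```

The longest cell is fully home in the photometer well with its clear ends facing the lamp and detector, still gripped by its frosted faces and held down with about 8 N. The job was handed in at about 10 s, and no verdict came back.

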